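# Portion laundry tablets into the dosing dish

## Robot

A 7-joint arm with a two-finger parallel gripper is mounted at the origin on the work surface. World frame = base frame: x ahead of the robot, y to its left, z up, the work surface at z = 0. Lengths are in m, angles in rad, forces in N, time in s.
With the tool pointing down it reaches from about 0.35 to 0.9 m from the base axis. Payload 8.1 kg.
Tool frame: the origin (TCP) lies midway between the tips of the shut fingers; the grasp point (between the pads) lies 19 mm behind it; z points along the fingers, y is the line along which they close (so a half turn about z gives the same grasp; the last joint's range is limited). The gripper opens to 92 mm and grips with 3 to 60 N. Pads are 19 mm wide; open, the fingers measure 130 mm over their backs; the gripper's body (75 mm by 190 mm) begins 47 mm behind the grasp point.
Start: joints at [-0.103, 0.434, 0.025, 1.573, -0.012, 1.134, -0.075], TCP at [0.625, -0, 0.227] pointing down, gripper open.
Joint ranges: [-2.62, 2.62], [-0.44, 2.09], [-1.27, 1.32], [0.08, 2.57], [-1.32, 4.46], [0.12, 2], [-2.74, 2.74]. Speed limits (rad/s): [2.22, 2.22, 3.01, 3.01, 3.14, 3.14, 3.14].

## Interface

Orientations are given as a unit quaternion [x, y, z, w].
In Python, from rig import * gives the robot as it stands.
- The arm moves only by the tool send_rows, never from a script. Its argument "deltas" is a list that holds one entry, the list of rows, each a list of 7 numbers: the turn, a rotation vector about the tool's x, y, z scaled (see below), then the shift along the tool's x, y, z scaled (see below), then the opening, from 0 (shut) to 1 (fully open). In form: [[[rx, ry, rz, tx, ty, tz, gripper], ...]]. A call has 1 to 20 rows; each row is the pose to reach, as a shift and turn from the pose commanded when the call began, along the tool's axes at that moment, turning the shorter way round; what a row does not reach only later rows make up. The controller multiplies each number of a shift by 400 mm and each number of a turn by 180 degrees. A row lasts 1/12 s, in which the tool goes at most 41.7 mm and 7.16 degrees, less where a joint would pass 70% of its speed; a pose out of reach is approached as far as the arm can. A call with a number of a shift or a turn outside -1 to 1 is refused whole. A call with a gripper value outside its range is refused whole. The fingers move at their own pace and stop on an object; "grip_force" is the grip in N (left out, the last holds). Time passes only in rows, so rows that repeat a pose let the fingers close. It gives the time, the measured TCP pose, the force, the opening and the grip force at its end, in the units of the state.
- state(): the state, without advancing time (a new reading comes with each control period).
- read_camera(name): name is "scene" or "side" or "wrist"; returns (picture, depth): 384x512x3 uint8, blue, green, red; 384x512 float32, m along the optical axis (not along the pixel's ray), 0 where there is no reading.
- get_calibration(name): a dict with "fx", "fy", "cx", "cy" (pixels), "dist_coeffs" ([k1, k2, p1, p2, k3] as OpenCV has them; the pictures are not rectified), "R" (3x3) and "t" (3): a world point X has camera coordinates R X + t; the wrist camera has in their place "hand_eye" (4x4, takes a point from camera to tool coordinates, whose origin is the TCP and whose axes are the flange's). Camera axes: x right, y down, z forward; pixel columns grow to the right and rows downward; lengths in m; the calibration is good to about 2 mm. A picture is of the moment at which its call begins: read the wrist's pose just before it. get_calibration takes no time and is no camera call.
- hand_in(): hands the job in; it is judged then, once.
The state is a dict: "clock": time; "qpos": joint angles; "qd": joint speeds; "joint_torque": joint torques, N m; "eef_pos": TCP position; "eef_rot": TCP orientation; "contact_force": force on the tool from outside, world axes, zero at the start; "moment": the same for the moment, N m; "width": opening from 0.0 (shut) to 1.0 (fully open); "finger_force": force on a finger pad.
Only numpy, scipy, OpenCV 4.12 (cv2) and the standard library are available. Lean on these libraries where they do the work, as an engineer would, in place of code of your own. Each camera call takes 0.05 s, during which the arm holds its last target. There are 200 camera calls.

## Task

Slide the steel dish along the table, without lifting it, fully onto the round green-and-white spot, going round the jar. Then use the orange scoop to move at least three laundry tablets from the blue tub into the dish, leaving every other tablet in the tub and never touching a tablet with the fingers. Put the scoop back upright on its black mat and do not knock or shift the jar, the bottle or the can.

Things in the scene. Friction and masses are not known exactly. Their poses are not given: they have to be found in the camera images.
- tub: blue open tub fixed to the table, 50 mm high, long along its x. Origin under its centre. Inner floor 214 x 96 mm (x -107 to 107, y -48 to 48 mm), 4 mm above the table. Side walls upright, 4 mm thick; end walls flare outward 12 degrees (240 mm over the rim). The tablets start flat on the floor at x -106 to -4 mm, the end nearer the robot; the +x half starts empty
- rest: black square rubber mat 170 x 170 x 3 mm fixed to the table, on which the scoop starts and must end. Origin under its centre
- spot: flat round target 182 mm in diameter with green and white rings, printed on the table (no height). Origin at its centre. The dish must end wholly on it
- dish: loose round steel dish, 132 mm across the rim and 124 mm at the foot, 45 mm high, wall 4 mm, floor 5 mm thick, about 0.35 kg, friction on the table about 0.6. Origin under its centre. It can be slid with the closed fingers lowered inside it, pushing against the inside of its wall
- dish_mid (a point): point inside the dish on its axis, 20 mm above its underside
- scoop: loose orange scoop, 0.12 kg. Origin: middle of the pan's underside; x points out of the open mouth, z up. Pan 90 x 84 mm (78 inside), floor 3 mm thinning to 1 at the lip, sides 36 mm high, back 42. Black handle bar over the pan: 18 mm wide (y), 18 high, mid-height 91 mm, x -45 to 26 mm, on a post at the back; grip it from above. Friction 0.6: tipped nose-down over 40 degrees it empties
- scoop_grip (a point): middle of the length of the scoop's handle bar that is free for gripping: 91 mm above the scoop's underside, at the scoop's x = 0
- scoop_lip (a point): middle of the scoop's front lip, at its underside: x = +45 mm, z = 0 in the scoop's frame
- jar: bystander: low round jar 54 mm in diameter, 68 mm tall with a yellow cap, standing between dish and spot; origin under its centre
- bottle: bystander: red bottle 64 mm in diameter, 170 mm tall with a white cap, standing; origin under its centre
- can: bystander: metal can with blue band, 60 mm in diameter, 150 mm tall, standing; origin under its centre
- tablet0: white hard laundry tablet shaped like a pill with domed faces, 30 mm in diameter and 20 mm thick (8 mm at the rim), about 18 g, origin at its centre
- tablet1: green hard laundry tablet shaped like a pill with domed faces, 30 mm in diameter and 20 mm thick (8 mm at the rim), about 18 g, origin at its centre
- tablet2: white hard laundry tablet shaped like a pill with domed faces, 30 mm in diameter and 20 mm thick (8 mm at the rim), about 18 g, origin at its centre
- tablet3: green hard laundry tablet shaped like a pill with domed faces, 30 mm in diameter and 20 mm thick (8 mm at the rim), about 18 g, origin at its centre
- tablet4: white hard laundry tablet shaped like a pill with domed faces, 30 mm in diameter and 20 mm thick (8 mm at the rim), about 18 g, origin at its centre
- tablet5: green hard laundry tablet shaped like a pill with domed faces, 30 mm in diameter and 20 mm thick (8 mm at the rim), about 18 g, origin at its centre

How it is judged:
On the way, in this order (a step that is already met when the one before it is completed fails the run):
1. the dish stands still, wholly on the round spot (horizontal distance between dish and spot below 0.025 m and angle between dish's own z axis and vertical below 0.15 rad and linear speed of dish below 0.02 m/s), for 0.2 s.
2. at least three tablets lie in the dish ((distance between each of tablet0, tablet1, tablet2 and dish_mid below 0.06 m or distance between each of tablet0, tablet1, tablet3 and dish_mid below 0.06 m or distance between each of tablet0, tablet1, tablet4 and dish_mid below 0.06 m or distance between each of tablet0, tablet1, tablet5 and dish_mid below 0.06 m or distance between each of tablet0, tablet2, tablet3 and dish_mid below 0.06 m or distance between each of tablet0, tablet2, tablet4 and dish_mid below 0.06 m or distance between each of tablet0, tablet2, tablet5 and dish_mid below 0.06 m or distance between each of tablet0, tablet3, tablet4 and dish_mid below 0.06 m or distance between each of tablet0, tablet3, tablet5 and dish_mid below 0.06 m or distance between each of tablet0, tablet4, tablet5 and dish_mid below 0.06 m or distance between each of tablet1, tablet2, tablet3 and dish_mid below 0.06 m or distance between each of tablet1, tablet2, tablet4 and dish_mid below 0.06 m or distance between each of tablet1, tablet2, tablet5 and dish_mid below 0.06 m or distance between each of tablet1, tablet3, tablet4 and dish_mid below 0.06 m or distance between each of tablet1, tablet3, tablet5 and dish_mid below 0.06 m or distance between each of tablet1, tablet4, tablet5 and dish_mid below 0.06 m or distance between each of tablet2, tablet3, tablet4 and dish_mid below 0.06 m or distance between each of tablet2, tablet3, tablet5 and dish_mid below 0.06 m or distance between each of tablet2, tablet4, tablet5 and dish_mid below 0.06 m or distance between each of tablet3, tablet4, tablet5 and dish_mid below 0.06 m) and linear speed of each of tablet0, tablet1, tablet2, tablet3, tablet4, tablet5 below 0.03 m/s), for 0.2 s.
At the end, for the whole second after the job is handed in: The dish stands level and still with its centre within 25 mm of the spot's centre (wholly on the spot); at least three tablets lie in it and every other tablet lies in the tub, all at rest; the scoop stands upright and still on its mat, its centre within 50 mm of the mat's centre (all of step 1 and all of step 2 and (distance between tablet0 and dish_mid below 0.06 m or (x of tablet0 in the frame of tub between -0.12 and 0.12 m and y of tablet0 in the frame of tub between -0.05 and 0.05 m and height (world z) of tablet0 below 0.06 m)) and (distance between tablet1 and dish_mid below 0.06 m or (x of tablet1 in the frame of tub between -0.12 and 0.12 m and y of tablet1 in the frame of tub between -0.05 and 0.05 m and height (world z) of tablet1 below 0.06 m)) and (distance between tablet2 and dish_mid below 0.06 m or (x of tablet2 in the frame of tub between -0.12 and 0.12 m and y of tablet2 in the frame of tub between -0.05 and 0.05 m and height (world z) of tablet2 below 0.06 m)) and (distance between tablet3 and dish_mid below 0.06 m or (x of tablet3 in the frame of tub between -0.12 and 0.12 m and y of tablet3 in the frame of tub between -0.05 and 0.05 m and height (world z) of tablet3 below 0.06 m)) and (distance between tablet4 and dish_mid below 0.06 m or (x of tablet4 in the frame of tub between -0.12 and 0.12 m and y of tablet4 in the frame of tub between -0.05 and 0.05 m and height (world z) of tablet4 below 0.06 m)) and (distance between tablet5 and dish_mid below 0.06 m or (x of tablet5 in the frame of tub between -0.12 and 0.12 m and y of tablet5 in the frame of tub between -0.05 and 0.05 m and height (world z) of tablet5 below 0.06 m)) and horizontal distance between scoop and rest below 0.05 m and height (world z) of scoop below 0.02 m and angle between scoop's own z axis and vertical below 0.15 rad and linear speed of scoop below 0.02 m/s); the robot touches nothing.
It fails at once if the dish is lifted off the table (by more than 15 mm) or tipped (height (world z) of dish above 0.015 m or angle between dish's own z axis and vertical above 0.35 rad).
It fails at once if a tablet is touched by the fingers (contact force between the fingers and tablet0 above 0.5 N or contact force between the fingers and tablet1 above 0.5 N or contact force between the fingers and tablet2 above 0.5 N or contact force between the fingers and tablet3 above 0.5 N or contact force between the fingers and tablet4 above 0.5 N or contact force between the fingers and tablet5 above 0.5 N).
It fails at once if the jar is shifted by more than 20 mm or tipped (distance of jar from where it was at the start of the episode above 0.02 m or angle between jar's own z axis and vertical above 0.3 rad).
It fails at once if the bottle is shifted by more than 20 mm or tipped (distance of bottle from where it was at the start of the episode above 0.02 m or angle between bottle's own z axis and vertical above 0.3 rad).
It fails at once if the can is shifted by more than 20 mm or tipped (distance of can from where it was at the start of the episode above 0.02 m or angle between can's own z axis and vertical above 0.3 rad).
It also fails if it takes over 72 s, if anything falls off the work surface, if the arm or the gripper's body presses on something with over 40 N, if the wrist force passes 120 N, or if a joint passes its speed limit or range.

## Working session

There is one attempt and no reset: what is moved stays moved. The work goes in short steps, Python scripts to look and compute and a tool call to move; the robot and the scene stay as the last step left them, time stands still between calls to the robot, and variables do not carry over. Pictures are saved under pics/ and viewed, at most 10 in all, crops included, and the job is handed in when it is done.

Besides the shell and the picture viewer there is one more tool, called after ">>>" by a JSON object that holds its "api" and its "payload", one argument or row to a line. send_rows: Moves the arm, as the interface text tells. Shifts and turns lie within -1 to 1; 1 stands for 400 mm of shift or 180 degrees of turn. Its arguments: {"type":"object","properties":{"deltas":{"type":"array"},"grip_force":{"type":"number"}},"required":["deltas"]}

```bash
mkdir -p pics; ls; cat > h.py <<'E'
from rig import *
import numpy as np, cv2
from scipy.spatial.transform import Rotation as R
def grab(n):
    s=state(); im,d=read_camera(n); c=get_calibration(n)
    K=np.array([[c['fx'],0,c['cx']],[0,c['fy'],c['cy']],[0,0,1.]]); D=np.array(c['dist_coeffs'],float)
    if n=='wrist':
        T=np.eye(4); T[:3,:3]=R.from_quat(s['eef_rot']).as_matrix(); T[:3,3]=s['eef_pos']
        M=T@np.array(c['hand_eye']); Rc=M[:3,:3].T; t=-Rc@M[:3,3]
    else: Rc=np.array(c['R']); t=np.array(c['t']).ravel()
    return im,d,K,D,Rc,t
def cloud(d,K,D,Rc,t):
    h,w=d.shape; v,u=np.mgrid[:h,:w]
    p=cv2.undistortPoints(np.stack([u,v],-1).reshape(-1,1,2).astype(np.float64),K,D).reshape(h,w,2)
    P=np.dstack([p*d[...,None],d]); return (P-t)@Rc
def ray(px,z,K,D,Rc,t):
    p=cv2.undistortPoints(np.array(px,float).reshape(-1,1,2),K,D).reshape(-1,2)
    r=np.c_[p,np.ones(len(p))]@Rc; C=-Rc.T@t; return C+r*((z-C[2])/r[:,2:])
E
python3 - <<'E'
from h import *
ims=[]
for n in ['scene','side']:
    im,d,K,D,Rc,t=grab(n); cv2.imwrite(f'pics/{n}0.png',im); np.savez(f'{n}0.npz',im=im,d=d,K=K,D=D,R=Rc,t=t); print(n,-Rc.T@t, (d==0).mean())
s=state();print(s)
E
```

```text
pics
scene [ 1.19985508 -0.2004635   0.74670968] 0.0040740966796875
side [ 0.14584972 -0.71612193  0.69122265] 0.004109700520833333
{'clock': 0.1, 'qpos': array([-0.10259977,  0.43518474,  0.02498104,  1.57398626, -0.01164869,
        1.13398723, -0.07513917]), 'qd': array([ 0.00077091,  0.00044246,  0.00041978, -0.00087811,  0.00288208,
        0.00063118, -0.00019815]), 'joint_torque': array([ 2.76666542e-03, -6.69124532e+01,  9.87763703e-01, -3.15145969e+01,
       -6.05509384e-02,  3.73947364e-02,  1.19628339e-04]), 'eef_pos': array([ 6.24552868e-01, -4.02498470e-05,  2.26011661e-01]), 'eef_rot': array([ 7.07154680e-01,  7.07058522e-01, -5.32750219e-04, -4.69652913e-04]), 'contact_force': array([ 1.49068273, -0.19703092, -0.41548788]), 'moment': array([ 0.01721778, -0.03791453, -0.00887992]), 'finger_force': 0.0, 'width': 1.000660021502549}
```

View pics/scene0.png

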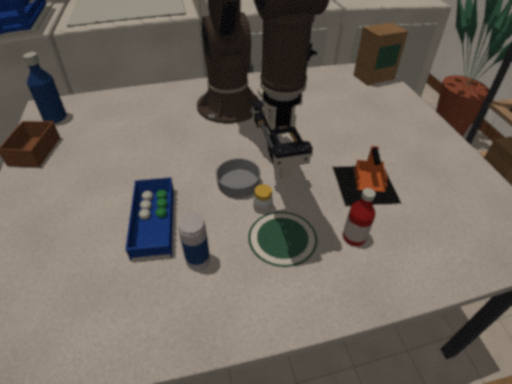

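View pics/side0.png

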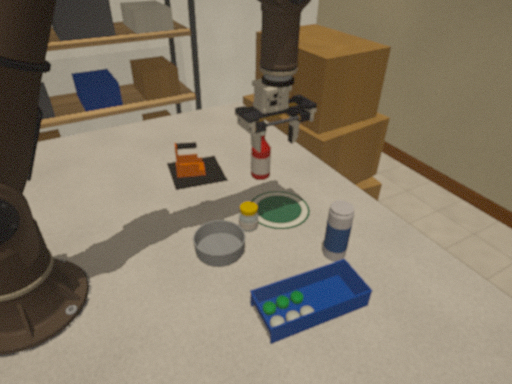

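The scene picture shows the tub at about (152,218), the dish at (238,178), the jar at (263,197) and the spot at (283,238). The can is at (194,240), the bottle at (359,218), and the scoop at (371,175) on its mat. The side view agrees, with the tablets in the near half of the tub. Next I measure poses.

```bash
python3 - <<'E'
from h import *
from numpy import load
def mm(m): return None
for n in ['scene','side']:
    f=load(n+'0.npz'); im,d,K,D,Rc,t=[f[k] for k in ('im','d','K','D','R','t')]
    P=cloud(d,K,D,Rc,t); hsv=cv2.cvtColor(im,cv2.COLOR_BGR2HSV).astype(int); H,S,V=hsv[...,0],hsv[...,1],hsv[...,2]
    x,y,z=P[...,0],P[...,1],P[...,2]
    ws=(x>.3)&(x<1)&(y>-.45)&(y<.45)&(d>0)
    tb=ws&(abs(x-.5)<.04)&(abs(y+.1)<.3)&(S<40); print(n,'table z',np.median(z[ws&(S<50)&(z<.015)]))
    M={'blue':ws&(H>100)&(H<130)&(S>120)&(z<.07),'tubrim':ws&(H>100)&(H<130)&(S>120)&(z>.044)&(z<.056),'spotgreen':ws&(H>60)&(H<100)&(S>70)&(z<.012),'yellow':ws&(H>20)&(H<32)&(S>130)&(z>.062),
     'red':ws&((H<6)|(H>174))&(S>140)&(z>.05),'orange':ws&(H>6)&(H<18)&(S>150)&(z<.07),'dark':ws&(V<55)&(z<.012),'bar':ws&(V<70)&(z>.08)&(z<.105)&(y>.1),
     'tabg':ws&(H>50)&(H<75)&(S>120)&(z>.015),'canTop':ws&(z>.143)&(z<.16)&(y<0)&(x>.6),'bottleTop':ws&(z>.16)&(z<.18)&(y>.05)&(x>.6)}
    for k,m in M.items():
        m=m.astype(np.uint8); nn,l,st,ce=cv2.connectedComponentsWithStats(m,connectivity=8)
        for i in sorted(range(1,nn),key=lambda i:-st[i,4])[:4]:
            if st[i,4]<12: continue
            q=P[l==i]; r=cv2.minAreaRect((q[:,:2]*1000).astype(np.float32))
            print(k,st[i,4],ce[i].round(1),'mean',(q.mean(0)*1000).round(),'lo',(np.percentile(q,1,0)*1000).round(),'hi',(np.percentile(q,99,0)*1000).round(),'rect',np.round(r[0]),np.round(r[1]),round(r[2],1))
    # dish rim: grey between z .038-.05
    m=ws&(z>.040)&(z<.052)&(S<60)&(y>-.25)&(y<.1)&(x>.4)&(x<.8); q=P[m][:,:2]*1000
    print('rim pts',len(q),np.percentile(q,[1,50,99],axis=0).round().tolist(), cv2.minEnclosingCircle(q.astype(np.float32)))
E
```

```text
scene table z -0.00019300655132801359
blue 2433 [150.3 222.2] mean [ 543. -316.   19.] lo [ 412. -369.    1.] hi [ 654. -252.   51.] rect [ 532. -309.] [104. 242.] 84.1
blue 167 [197.2 257.5] mean [ 710. -209.   53.] lo [ 701. -233.   35.] hi [ 716. -186.   69.] rect [ 709. -209.] [15. 49.] 1.2
tubrim 261 [158.7 227.1] mean [ 590. -290.   49.] lo [ 417. -370.   44.] hi [ 656. -250.   53.] rect [ 533. -308.] [102. 241.] 83.6
tubrim 83 [138.1 195.8] mean [ 467. -340.   47.] lo [ 410. -363.   44.] hi [ 567. -286.   52.] rect [ 480. -348.] [ 57. 173.] 62.5
tubrim 60 [197.8 258.2] mean [ 710. -208.   50.] lo [ 701. -233.   44.] hi [ 716. -185.   56.] rect [ 709. -209.] [15. 49.] 1.2
spotgreen 1451 [282.4 237.7] mean [663.  14.   1.] lo [602. -44.  -1.] hi [720.  73.   4.] rect [660.  16.] [124. 125.] 75.6
yellow 13 [261.8 189.8] mean [545. -12.  69.] lo [533. -20.  66.] hi [556.  -0.  70.] rect [543. -12.] [ 9. 30.] 56.4
red 516 [361.6 212.9] mean [720. 187. 116.] lo [686. 167.  86.] hi [739. 213. 149.] rect [715. 187.] [61. 41.] 36.5
orange 869 [370.2 175.8] mean [510. 343.  15.] lo [465
[... 2454 characters left out ...]
lo [483. 323.  91.] hi [534. 345. 104.] rect [510. 334.] [10. 54.] 69.6
tabg 225 [275.5 304.5] mean [ 458. -286.   23.] lo [ 431. -296.   16.] hi [ 487. -273.   27.] rect [ 460. -285.] [24. 59.] 88.7
tabg 100 [296.2 296.7] mean [ 509. -291.   23.] lo [ 497. -300.   16.] hi [ 521. -278.   28.] rect [ 510. -289.] [23. 23.] 34.2
canTop 326 [341.3 208. ] mean [ 680. -211.  150.] lo [ 657. -236.  143.] hi [ 709. -183.  154.] rect [ 683. -209.] [55. 54.] 83.2
bottleTop 15 [262.6 132.1] mean [705. 188. 164.] lo [698. 184. 160.] hi [716. 193. 169.] rect [707. 188.] [ 9. 18.] 85.5
rim pts 342 [[402.0, -249.0], [473.0, -30.0], [681.0, 10.0]] ((550.215087890625, -116.66592407226562), 190.0433349609375)
```

```bash
python3 - <<'E'
from h import *
from numpy import load
from scipy.optimize import least_squares as LS
A=[]; 
for n in ['scene','side']:
    f=load(n+'0.npz'); im,d,K,D,Rc,t=[f[k] for k in ('im','d','K','D','R','t')]
    P=cloud(d,K,D,Rc,t)*1000; hsv=cv2.cvtColor(im,cv2.COLOR_BGR2HSV).astype(int); H,S,V=hsv[...,0],hsv[...,1],hsv[...,2]
    x,y,z=P[...,0],P[...,1],P[...,2]
    pca=lambda q:np.degrees(np.arctan2(*np.linalg.svd(q-q.mean(0),full_matrices=False)[2][0][::-1]))
    m=(H>100)&(H<130)&(S>120)&(z>42)&(z<56)&(x>390)&(x<670)&(y<-230)&(y>-390)
    r=cv2.minAreaRect(P[m][:,:2].astype(np.float32)); print(n,'tub',np.round(cv2.boxPoints(r)).tolist(),r)
    m=((x>440)&(x<600)&(y>280)&(y<410)&(z>92)&(z<106)); print('bar',m.sum(),P[m].mean(0),pca(P[m][:,:2]),cv2.boxPoints(cv2.minAreaRect(P[m][:,:2].astype(np.float32))).round().tolist())
    m=(H>4)&(H<20)&(S>130)&(z>28)&(z<46)&(x>440)&(x<600)&(y>270)&(y<410); print('scooprim',m.sum(),cv2.boxPoints(cv2.minAreaRect(P[m][:,:2].astype(np.float32))).round().tolist())
    m=(H>4)&(H<20)&(S>130)&(z<46)&(x>440)&(x<600)&(y>270)&(y<410); print('scoopall',m.sum(),cv2.boxPoints(cv2.minAreaRect(P[m][:,:2].astype(np.float32))).round().tolist())
    m=(V<60)&(z<12)&(x>420)&(x<640)&(y>200)&(y<440)|m; print('mat',m.sum(),cv2.minAreaRect(P[m][:,:2].astype(np.float32)))
    m=(z>36)&(z<50)&(S<70)&(x>400)&(x<600)&(y>-170)&(y<20)&(np.hypot(x-545,y+10)>33)
    q=P[m][:,:2]; f=lambda p:np.hypot(q[:,0]-p[0],q[:,1]-p[1])-64.5
    s=LS(f,[480,-70],loss='soft_l1',f_scale=3); print('dish',m.sum(),s.x,np.median(abs(s.fun)))
    m=(z>14)&(z<60)&(np.hypot(x-545,y+10)<40)&(np.hypot(x-s.x[0],y-s.x[1])>69); q=P[m][:,:2]
    s=LS(lambda p:np.hypot(q[:,0]-p[0],q[:,1]-p[1])-27,[545,-10],loss='soft_l1',f_scale=3); print('jar',m.sum(),s.x)
    m=(z>10)&(z<33)&((S<90)&(V>90)|(H>45)&(H<80)&(S>100))&(x>400)&(x<560)&(y<-260)&(y>-350);
    nn,l,st,ce=cv2.connectedComponentsWithStats(m.astype(np.uint8))
    for i in range(1,nn):
        if st[i,4]>15: print('tab',st[i,4],ce[i].round(),P[l==i].mean(0).round(),np.percentile(P[l==i],[2,98],axis=0).round().tolist())
E
```

```text
scene tub [[406.0, -346.0], [646.0, -373.0], [658.0, -271.0], [418.0, -244.0]] ((532.036376953125, -308.5389404296875), (102.54216003417969, 241.6572723388672), 83.58028411865234)
bar 123 [511.33905255 338.33247615 101.43969142] -17.905742316203295 [[470.0, 343.0], [536.0, 313.0], [547.0, 336.0], [480.0, 366.0]]
scooprim 138 [[459.0, 312.0], [529.0, 288.0], [556.0, 368.0], [487.0, 392.0]]
scoopall 866 [[456.0, 311.0], [547.0, 277.0], [584.0, 377.0], [493.0, 410.0]]
mat 1817 ((530.4578247070312, 319.1913757324219), (165.8246307373047, 164.67698669433594), 79.428466796875)
dish 199 [436.17320602 -55.94690362] 1.275310683250325
jar 239 [543.94637872  -8.10432339]
tab 218 [145. 204.] [ 478. -327.   22.] [[431.0, -342.0, 14.0], [522.0, -312.0, 26.0]]
tab 206 [161. 203.] [ 485. -283.   21.] [[437.0, -296.0, 13.0], [527.0, -271.0, 25.0]]
side tub [[404.0, -350.0], [654.0, -375.0], [668.0, -233.0], [418.0, -208.0]] ((536.0760498046875, -291.64111328125), (143.04945373535156, 251.27590942382812), 84.22132110595703)
bar 127 [503.70847783 337.95318565 100.24079904] -19.300436685812112 [[468.0, 339.0], [532.0, 311.0], [543.0, 336.0], [479.0, 364.0]]
scooprim 145 [[458.0, 309.0], [526.0, 288.0], [554.0, 374.0], [486.0, 396.0]]
scoopall 606 [[452.0, 283.0], [553.0, 261.0], [579.0, 381.0], [478.0, 403.0]]
mat 1238 ((526.8272705078125, 314.4539489746094), (156.3467254638672, 158.76783752441406), 79.87400817871094)
dish 325 [433.47436656 -55.06398673] 1.1656438699302214
jar 276 [546.29375566  -5.27738544]
tab 112 [296. 297.] [ 509. -291.   23.] [[498.0, -300.0, 14.0], [521.0, -278.0, 28.0]]
tab 254 [275. 305.] [ 458. -286.   22.] [[431.0, -295.0, 13.0], [487.0, -273.0, 27.0]]
tab 191 [298. 312.] [ 488. -327.   24.] [[460.0, -336.0, 18.0], [517.0, -315.0, 27.0]]
tab 113 [276. 320.] [ 437. -320.   24.] [[425.0, -329.0, 17.0], [450.0, -309.0, 27.0]]
```

>>> {"api": "send_rows", "payload": {
  "deltas": [
    [[0, 0, 0, -0.07, -0.24, 0, 0], [0, 0, 0, -0.1375, -0.475, 0, 0], [0, 0, 0, -0.1375, -0.475, 0, 0], [0, 0, 0, -0.1375, -0.475, 0, 0], [0, 0, 0, -0.1375, -0.475, 0, 0], [0, 0, 0, -0.1375, -0.475, 0, 0], [0, 0, 0, -0.1375, -0.475, 0.2, 0], [0, 0, 0, -0.1375, -0.475, 0.3, 0], [0, 0, 0, -0.1375, -0.475, 0.38, 0], [0, 0, 0, -0.1375, -0.475, 0.45, 0], [0, 0, 0, -0.1375, -0.475, 0.5, 0], [0, 0, 0, -0.1375, -0.475, 0.532, 0], [0, 0, 0, -0.1375, -0.475, 0.532, 0]]
  ]
}}

```text
clock: 1.18
eef_pos: [0.4326, -0.0549, 0.011]
eef_rot: [0.707, 0.707, -0.002, -0.002]
contact_force: [0.2, -0.1, -0.2]
width: 0.103
finger_force: 0.0
```

>>> {"api": "send_rows", "payload": {
  "deltas": [
    [[0, 0, 0, -0.03, 0.037, 0, 0], [0, 0, 0, -0.05, 0.062, 0, 0], [0, 0, 0, -0.07, 0.087, 0, 0], [0, 0, 0, -0.09, 0.112, 0, 0], [0, 0, 0, -0.11, 0.137, 0, 0], [0, 0, 0, -0.13, 0.162, 0, 0], [0, 0, 0, -0.15, 0.187, 0, 0], [0, 0, 0, -0.17, 0.212, 0, 0], [0, 0, 0, -0.19, 0.237, 0, 0], [0, 0, 0, -0.21, 0.262, 0, 0], [0, 0, 0, -0.225, 0.28, 0, 0], [0, 0, 0, -0.225, 0.28, 0, 0]]
  ]
}}

```text
clock: 2.18
eef_pos: [0.549, -0.1466, 0.0151]
eef_rot: [0.708, 0.707, 0.001, 0.001]
contact_force: [0.2, -1.0, 0.8]
width: 0.006
finger_force: 0.0
```

```bash
cat > dish.py <<'E'
from h import *
from scipy.optimize import least_squares as LS
import sys
g=[float(sys.argv[1]),float(sys.argv[2])]
for n in ['scene','side']:
    im,d,K,D,Rc,t=grab(n); P=cloud(d,K,D,Rc,t)*1000; S=cv2.cvtColor(im,cv2.COLOR_BGR2HSV)[...,1]
    x,y,z=P[...,0],P[...,1],P[...,2]
    for _ in range(3):
        r=np.hypot(x-g[0],y-g[1]); m=(z>36)&(z<50)&(S<80)&(r<78)&(r>50)&(np.hypot(x-545,y+7)>32)
        q=P[m][:,:2]; s=LS(lambda p:np.hypot(q[:,0]-p[0],q[:,1]-p[1])-64.5,g,loss='soft_l1',f_scale=3); g2=s.x; g=list(g2)
    print(n,'dish',m.sum(),s.x.round(1),np.median(abs(s.fun)).round(1))
    m=(z>14)&(z<60)&(np.hypot(x-545,y+7)<36)&(np.hypot(x-s.x[0],y-s.x[1])>69); q=P[m][:,:2]
    s=LS(lambda p:np.hypot(q[:,0]-p[0],q[:,1]-p[1])-27,[545,-10],loss='soft_l1',f_scale=3); print('jar',m.sum(),s.x.round(1))
    cv2.imwrite(f'pics/last_{n}.png',im)
s=state();print(s['clock'],s['eef_pos'],s['contact_force'],s['width'])
E
python3 dish.py 515 -120
```

```text
scene dish 149 [ 520.8 -123.2] 1.0
jar 239 [543.9  -8.2]
side dish 274 [ 518.1 -120.1] 0.9
jar 113 [547.5  -3.2]
2.2833 [ 0.54718184 -0.14506903  0.01452349] [-0.13908774 -0.05801436  0.09832038] 0.003048334311652661
```

>>> {"api": "send_rows", "payload": {
  "deltas": [
    [[0, 0, 0, 0.065, -0.02, 0, 0], [0, 0, 0, 0.068, 0.01, 0, 0], [0, 0, 0, 0.07, 0.035, 0, 0], [0, 0, 0, 0.073, 0.06, 0, 0], [0, 0, 0, 0.075, 0.085, 0, 0], [0, 0, 0, 0.078, 0.11, 0, 0], [0, 0, 0, 0.08, 0.135, 0, 0], [0, 0, 0, 0.083, 0.16, 0, 0], [0, 0, 0, 0.085, 0.185, 0, 0], [0, 0, 0, 0.088, 0.21, 0, 0], [0, 0, 0, 0.09, 0.235, 0, 0], [0, 0, 0, 0.093, 0.26, 0, 0], [0, 0, 0, 0.095, 0.28, 0, 0], [0, 0, 0, 0.0975, 0.3, 0, 0], [0, 0, 0, 0.0975, 0.3, 0, 0]]
  ]
}}

```text
clock: 3.53
eef_pos: [0.669, -0.1059, 0.0139]
eef_rot: [0.707, 0.707, 0.001, 0.001]
contact_force: [0.5, 0.6, 0.2]
width: 0.002
finger_force: 0.0
```

```bash
python3 dish.py 630 -110
```

```text
scene dish 203 [ 628.  -111.4] 1.2
jar 243 [543.9  -8.4]
side dish 278 [ 625.4 -109.7] 1.2
jar 276 [546.2  -5.4]
3.6333 [ 0.6675647  -0.10599329  0.01375052] [-0.0539555  -0.57429129  0.64802656] 0.0057340025246657746
```

>>> {"api": "send_rows", "payload": {
  "deltas": [
    [[0, 0, 0, 0.035, -0.06, 0, 0], [0, 0, 0, 0.065, -0.081, 0, 0], [0, 0, 0, 0.095, -0.073, 0, 0], [0, 0, 0, 0.125, -0.065, 0, 0], [0, 0, 0, 0.155, -0.057, 0, 0], [0, 0, 0, 0.185, -0.05, 0, 0], [0, 0, 0, 0.215, -0.042, 0, 0], [0, 0, 0, 0.245, -0.034, 0, 0], [0, 0, 0, 0.275, -0.026, 0, 0], [0, 0, 0, 0.305, -0.018, 0, 0], [0, 0, 0, 0.335, -0.01, 0, 0], [0, 0, 0, 0.365, -0.003, 0, 0], [0, 0, 0, 0.385, 0.003, 0, 0], [0, 0, 0, 0.405, 0.008, 0, 0], [0, 0, 0, 0.405, 0.008, 0, 0]]
  ]
}}

```text
clock: 4.88
eef_pos: [0.6706, 0.0588, 0.0139]
eef_rot: [0.706, 0.708, 0.001, -0.0]
contact_force: [0.4, 0.2, 0.1]
width: 0.008
finger_force: 0.0
```

```bash
python3 dish.py 660 15
```

```text
scene dish 258 [670.7  11.7] 1.0
jar 241 [543.9  -8.3]
side dish 299 [667.7  11.8] 1.4
jar 276 [546.4  -5.5]
4.9833 [0.67017527 0.05661351 0.0138327 ] [-0.61720566 -0.5149756   0.11431525] 0.0034522085035079623
```

>>> {"api": "send_rows", "payload": {
  "deltas": [
    [[0, 0, 0, -0.05, -0.045, 0, 0], [0, 0, 0, -0.1075, -0.08, 0, 0], [0, 0, 0, -0.1075, -0.095, 0, 0], [0, 0, 0, -0.1075, -0.11, 0, 0], [0, 0, 0, -0.1075, -0.121, 0, 0], [0, 0, 0, -0.1075, -0.121, 0, 0], [0, 0, 0, -0.1075, -0.08, 0, 0], [0, 0, 0, -0.1075, -0.06, 0, 0], [0, 0, 0, -0.1075, -0.06, -0.1, 0], [0, 0, 0, -0.1075, -0.06, -0.2, 0], [0, 0, 0, -0.1075, -0.06, -0.3, 0.3], [0, 0, 0, -0.1075, -0.06, -0.4, 0.7], [0, 0, 0, -0.1075, -0.06, -0.5, 1], [0, 0, 0, -0.1075, -0.06, -0.52, 1]]
  ]
}}

```text
clock: 6.15
eef_pos: [0.6498, 0.014, 0.2297]
eef_rot: [0.707, 0.707, 0.004, 0.003]
contact_force: [0.6, 0.6, 1.1]
width: 0.243
finger_force: 0.0
```

```bash
python3 dish.py 661 13; python3 - <<'E'
from h import *
im,d,K,D,Rc,t=[np.load('scene0.npz')[k] for k in ('im','d','K','D','R','t')]
P=cloud(d,K,D,Rc,t)*1000;h=cv2.cvtColor(im,cv2.COLOR_BGR2HSV).astype(int)
m=(h[...,0]>60)&(h[...,0]<100)&(h[...,1]>60)&(P[...,2]<12)&(np.hypot(P[...,0]-660,P[...,1]-15)<110)
v,u=np.nonzero(m);q=ray(np.c_[u,v],0,K,D,Rc,t)[:,:2]*1000; print(cv2.minEnclosingCircle(q.astype(np.float32)))
s=state();print(s['eef_rot'],s['qpos'].round(2))
E
```

```text
scene dish 391 [663.7  12. ] 1.3
jar 246 [543.9  -8.2]
side dish 357 [660.8  13. ] 1.4
jar 278 [546.3  -5.4]
6.25 [0.6482826  0.01383459 0.22514589] [-0.2860633  -0.32181452 -0.17685937] 0.32957140501998483
((659.6253051757812, 15.569774627685547), 64.55232238769531)
[0.70682935 0.7073774  0.00246139 0.00184963] [-0.14  0.47  0.05  1.52 -0.03  1.15 -0.08]
```

>>> {"api": "send_rows", "payload": {
  "deltas": [
    [[0, 0, -0.05, 0.1, -0.06, 0, 1], [0, 0, -0.09, 0.2, -0.12, 0, 1], [0, 0, -0.13, 0.3, -0.18, 0, 1], [0, 0, -0.17, 0.4, -0.24, 0, 1], [0, 0, -0.21, 0.5, -0.29, 0, 1], [0, 0, -0.25, 0.6, -0.32, 0, 1], [0, 0, -0.29, 0.7, -0.345, 0, 1], [0, 0, -0.33, 0.78, -0.345, 0, 1], [0, 0, -0.37, 0.81, -0.345, 0, 1], [0, 0, -0.397, 0.81, -0.345, 0, 1], [0, 0, -0.397, 0.81, -0.345, 0, 1], [0, 0, -0.397, 0.81, -0.345, 0, 1]]
  ]
}}

```text
clock: 7.25
eef_pos: [0.5078, 0.3364, 0.2202]
eef_rot: [0.163, 0.987, -0.001, -0.001]
contact_force: [-0.4, -0.3, -0.2]
width: 1.002
finger_force: 0.0
```

```bash
python3 - <<'E'
from h import *
im,d,K,D,Rc,t=grab('wrist'); P=cloud(d,K,D,Rc,t)*1000; cv2.imwrite('pics/w1.png',im)
x,y,z=P[...,0],P[...,1],P[...,2]; h=cv2.cvtColor(im,cv2.COLOR_BGR2HSV).astype(int)
m=(d>0)&(z>93)&(z<106)&(np.hypot(x-510,y-338)<70); q=P[m]
r=cv2.minAreaRect(q[:,:2].astype(np.float32)); print('bar',m.sum(),cv2.boxPoints(r).round(1).tolist(),r,q.mean(0))
m=(h[...,0]>4)&(h[...,0]<20)&(h[...,1]>130)&(z>-5)&(z<46); r=cv2.minAreaRect(P[m][:,:2].astype(np.float32)); print('pan',cv2.boxPoints(r).round().tolist(),r)
m|=(h[...,2]<60)&(abs(z)<10)&(np.hypot(x-529,y-318)<140); r=cv2.minAreaRect(P[m][:,:2].astype(np.float32)); print('mat',r)
s=state();print(s['eef_pos'],s['eef_rot'],R.from_quat(s['eef_rot']).as_matrix().round(3).tolist(),s['qpos'].round(2))
E
```

```text
bar 1351 [[470.79998779296875, 344.6000061035156], [537.2000122070312, 321.79998779296875], [544.7999877929688, 344.1000061035156], [478.5, 366.79998779296875]] ((507.84033203125, 344.3344421386719), (23.535274505615234, 70.16797637939453), 71.09574890136719) [504.88340429 345.17162507 101.04232862]
pan [[434.0, 260.0], [685.0, 179.0], [731.0, 324.0], [481.0, 405.0]] ((582.612548828125, 292.0187072753906), (152.38833618164062, 263.41436767578125), 72.1944580078125)
mat ((576.3766479492188, 306.957763671875), (184.7564697265625, 282.57611083984375), 73.76786804199219)
[0.50823753 0.33580455 0.22057033] [ 1.63765579e-01  9.86498643e-01 -8.98799229e-04 -6.74346514e-04] [[-0.946, 0.323, -0.002], [0.323, 0.946, -0.002], [0.001, -0.002, -1.0]] [-0.45  0.44 -0.31  1.6   0.15  1.13  0.44]
```

View pics/w1.png

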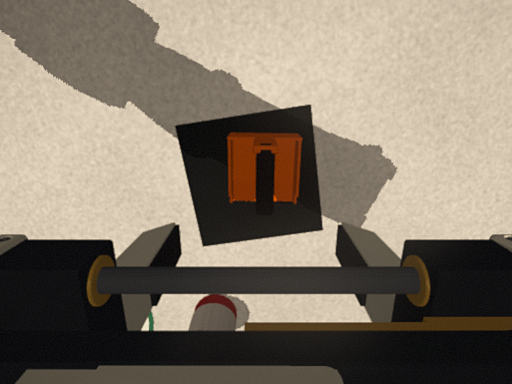

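>>> {"api": "send_rows", "payload": {
  "deltas": [
    [[0, 0, 0, -0.015, 0.017, 0.05, 1], [0, 0, 0, -0.015, 0.017, 0.13, 1], [0, 0, 0, -0.015, 0.017, 0.2, 1], [0, 0, 0, -0.015, 0.017, 0.27, 1], [0, 0, 0, -0.015, 0.017, 0.32, 1], [0, 0, 0, -0.015, 0.017, 0.355, 1], [0, 0, 0, -0.015, 0.017, 0.362, 1], [0, 0, 0, -0.015, 0.017, 0.362, 0.5], [0, 0, 0, -0.015, 0.017, 0.362, 0.15], [0, 0, 0, -0.015, 0.017, 0.362, 0], [0, 0, 0, -0.015, 0.017, 0.362, 0], [0, 0, 0, -0.015, 0.017, 0.362, 0], [0, 0, 0, -0.015, 0.017, 0.362, 0], [0, 0, 0, -0.015, 0.017, 0.362, 0], [0, 0, 0, -0.015, 0.017, 0.362, 0]]
  ],
  "grip_force": 60
}}

```text
clock: 8.55
eef_pos: [0.5162, 0.3415, 0.0773]
eef_rot: [0.161, 0.987, 0.0, 0.0]
contact_force: [0.7, 0.0, -0.1]
width: 0.468
finger_force: 0.0
```

>>> {"api": "send_rows", "payload": {
  "deltas": [
    [[0, 0, 0, 0, 0, 0, 0], [0, 0, 0, 0, 0, 0, 0], [0, 0, 0, 0, 0, 0, 0], [0, 0, 0, 0, 0, 0, 0], [0, 0, 0, 0, 0, 0, 0], [0, 0, 0, 0, 0, 0, 0], [0, 0, 0, 0, 0, 0, 0]]
  ],
  "grip_force": 60
}}

```text
clock: 9.13
eef_pos: [0.5161, 0.3415, 0.0771]
eef_rot: [0.161, 0.987, -0.0, -0.0]
contact_force: [0.3, -0.5, -1.0]
width: 0.19
finger_force: 60.0
```

>>> {"api": "send_rows", "payload": {
  "deltas": [
    [[0, 0, 0, 0, 0, -0.03, 0], [0, 0, 0, 0, 0, -0.1, 0], [0, 0, 0, 0, 0, -0.2, 0], [0, 0, 0, 0, 0, -0.3, 0], [0, 0, 0, 0, 0, -0.4, 0], [0, 0, 0, -0.02, -0.04, -0.48, 0], [0, 0, 0.035, -0.05, -0.1, -0.55, 0], [0, 0, 0.07, -0.08, -0.17, -0.55, 0], [0, 0, 0.105, -0.11, -0.24, -0.55, 0], [0, 0, 0.14, -0.14, -0.31, -0.55, 0], [0, 0, 0.175, -0.17, -0.38, -0.55, 0], [0, 0, 0.21, -0.2, -0.45, -0.55, 0], [0, 0, 0.25, -0.23, -0.51, -0.55, 0], [0, 0, 0.285, -0.26, -0.57, -0.55, 0], [0, 0, 0.325, -0.29, -0.63, -0.55, 0], [0, 0, 0.36, -0.32, -0.69, -0.55, 0], [0, 0, 0.4, -0.34, -0.75, -0.55, 0], [0, 0, 0.435, -0.34, -0.75, -0.55, 0], [0, 0, 0.466, -0.34, -0.75, -0.55, 0]]
  ]
}}

```text
clock: 10.72
eef_pos: [0.5494, 0.0117, 0.2981]
eef_rot: [0.782, 0.623, 0.0, 0.0]
contact_force: [1.2, 1.1, -1.6]
width: 0.192
finger_force: 60.0
```

```bash
cat > goto.py <<'E'
from h import *
import sys
# goto x y z yaw(of scoop x, deg) nose-up pitch(deg): TCP target -> tool deltas in move units
a=list(map(float,sys.argv[1:]))+[0]*2
s=state(); p=s['eef_pos']*1000; Rt=R.from_quat(s['eef_rot'])
yaw,pit=np.radians(a[3]),np.radians(a[4])
xs=np.array([np.cos(yaw)*np.cos(pit),np.sin(yaw)*np.cos(pit),np.sin(pit)]); ys=np.array([-np.sin(yaw),np.cos(yaw),0]); zs=np.cross(xs,ys)
G=R.from_matrix(np.c_[-xs,ys,-zs])
rv=np.degrees((Rt.inv()*G).as_rotvec())/180; t=Rt.inv().apply(np.array(a[:3])-p)/400
print('turn',rv.round(3),'shift',t.round(3)); print('now',p.round(1),'xs',(-Rt.as_matrix()[:,0]).round(3),'q',s['qpos'].round(2),'F',s['contact_force'].round(1),'w',round(s['width'],3),s['clock'])
E
python3 goto.py 584 -315 300 173.7
```

```text
turn [ 0.    -0.     0.463] shift [-0.777  0.267 -0.005]
now [549.4  11.7 298.1] xs [-0.224 -0.975 -0.   ] q [-0.16  0.26  0.06  1.65 -0.01  1.23 -0.33] F [ 1.2  1.1 -1.6] w 0.192 10.7167
```

>>> {"api": "send_rows", "payload": {
  "deltas": [
    [[0, 0, 0.035, -0.05, 0.02, -0.005, 0], [0, 0, 0.07, -0.11, 0.04, -0.005, 0], [0, 0, 0.105, -0.18, 0.06, -0.005, 0], [0, 0, 0.14, -0.25, 0.09, -0.005, 0], [0, 0, 0.175, -0.32, 0.11, -0.005, 0], [0, 0, 0.21, -0.39, 0.13, -0.005, 0], [0, 0, 0.25, -0.46, 0.16, -0.005, 0], [0, 0, 0.285, -0.53, 0.18, -0.005, 0], [0, 0, 0.325, -0.6, 0.21, -0.005, 0], [0, 0, 0.36, -0.67, 0.23, -0.005, 0], [0, 0, 0.4, -0.73, 0.25, -0.005, 0], [0, 0, 0.435, -0.777, 0.267, -0.005, 0], [0, 0, 0.463, -0.777, 0.267, -0.005, 0], [0, 0, 0.463, -0.777, 0.267, -0.005, 0], [0, 0, 0.463, -0.777, 0.267, -0.005, 0]]
  ]
}}

```text
clock: 11.97
eef_pos: [0.5872, -0.3119, 0.2995]
eef_rot: [0.999, -0.048, 0.0, -0.0]
contact_force: [-0.4, 1.0, -1.1]
width: 0.191
finger_force: 60.0
```

```bash
python3 goto.py 584 -315 180 173.7; python3 - <<'E'
from h import *
# refine tub via wrist view
im,d,K,D,Rc,t=grab('wrist'); P=cloud(d,K,D,Rc,t)*1000; cv2.imwrite('pics/w2.png',im)
x,y,z=P[...,0],P[...,1],P[...,2]; h=cv2.cvtColor(im,cv2.COLOR_BGR2HSV).astype(int)
m=(h[...,0]>100)&(h[...,0]<130)&(h[...,1]>110)&(z>44)&(z<58)&(np.hypot(x-531,y+309)<150)
r=cv2.minAreaRect(P[m][:,:2].astype(np.float32)); print('tub',m.sum(),cv2.boxPoints(r).round(1).tolist(),r)
m=(h[...,0]>4)&(h[...,0]<20)&(h[...,1]>130)&(z>150)
if m.sum(): r=cv2.minAreaRect(P[m][:,:2].astype(np.float32)); print('scoop',m.sum(),cv2.boxPoints(r).round().tolist(),np.percentile(P[m],[1,99],axis=0).round())
E
```

```text
turn [-0.    -0.     0.004] shift [-0.007  0.009  0.299]
now [ 587.2 -311.9  299.5] xs [-0.995  0.097 -0.   ] q [ 0.12  0.48  0.46  1.38 -0.21  1.33 -1.08] F [-0.4  1.  -1.1] w 0.191 11.9667
tub 452 [[596.7999877929688, -367.1000061035156], [647.4000244140625, -372.29998779296875], [657.9000244140625, -270.20001220703125], [607.2999877929688, -265.0]] ((627.3446044921875, -318.6788330078125), (102.62429809570312, 50.89125061035156), 84.12783813476562)
scoop 12722 [[555.0, -350.0], [664.0, -360.0], [672.0, -277.0], [563.0, -267.0]] [[ 563. -354.  226.]
 [ 634. -271.  393.]]
```

View pics/w2.png

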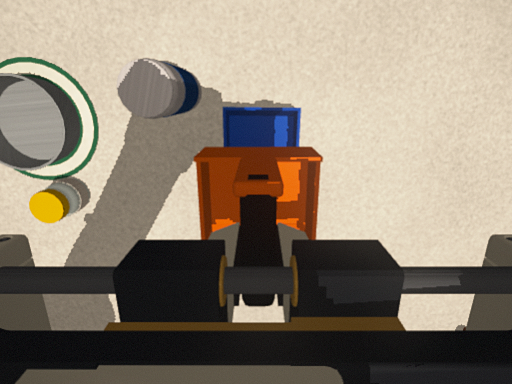

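>>> {"api": "send_rows", "payload": {
  "deltas": [
    [[0, 0, 0.002, -0.003, 0.004, 0.08, 0], [0, 0, 0.003, -0.007, 0.008, 0.16, 0], [0, 0, 0.003, -0.007, 0.008, 0.24, 0], [0, 0, 0.003, -0.007, 0.008, 0.32, 0], [0, 0, 0.003, -0.007, 0.008, 0.38, 0], [0, 0, 0.003, -0.007, 0.008, 0.405, 0], [0, 0, 0.003, -0.007, 0.008, 0.405, 0], [0, 0, 0.003, -0.007, 0.008, 0.405, 0], [0, 0, 0.003, -0.007, 0.008, 0.405, 0]]
  ]
}}

```text
clock: 12.77
eef_pos: [0.5852, -0.316, 0.1393]
eef_rot: [0.999, -0.054, 0.002, 0.0]
contact_force: [0.8, -0.1, -0.6]
width: 0.192
finger_force: 60.0
```

```bash
python3 goto.py 584 -314.5 80 174; python3 - <<'E'
from h import *
a=[]
for n in ['scene','side']:
    im,d,K,D,Rc,t=grab(n); P=cloud(d,K,D,Rc,t)*1000
    X=np.array([531,-309,60.])/1000; c=Rc@X+t; u=K@c; u=(u[:2]/u[2]).astype(int)
    h=cv2.cvtColor(im,cv2.COLOR_BGR2HSV).astype(int); m=(h[...,0]>4)&(h[...,0]<20)&(h[...,1]>130)&(P[...,2]>125)&(P[...,2]<165)&(np.hypot(P[...,0]-584,P[...,1]+314)<120)
    if n=='scene' or 1:
        m2=(h[...,0]>4)&(h[...,0]<20)&(h[...,1]>130)&(np.hypot(P[...,0]-584,P[...,1]+314)<120)&(P[...,2]>60); q=P[m2]; print(n,m2.sum(),np.percentile(q,[1,99],axis=0).round().tolist(),cv2.boxPoints(cv2.minAreaRect(q[:,:2].astype(np.float32))).round().tolist())
    x0=max(0,u[0]-100);y0=max(0,u[1]-100); a.append(cv2.resize(im[y0:y0+200,x0:x0+200],(400,400)))
cv2.imwrite('pics/c1.png',np.hstack(a))
E
```

```text
turn [ 0.    -0.001 -0.001] shift [-0.004 -0.003  0.148]
now [ 585.2 -316.   139.3] xs [-0.994  0.109 -0.003] q [ 0.15  0.59  0.41  1.6  -0.27  1.01 -1.03] F [ 0.8 -0.1 -0.6] w 0.192 12.7667
scene 1098 [[542.0, -359.0, 65.0], [632.0, -253.0, 552.0]] [[532.0, -354.0], [642.0, -363.0], [653.0, -238.0], [542.0, -229.0]]
side 2135 [[479.0, -361.0, 67.0], [626.0, -272.0, 561.0]] [[454.0, -380.0], [616.0, -404.0], [634.0, -281.0], [472.0, -257.0]]
```

View pics/c1.png

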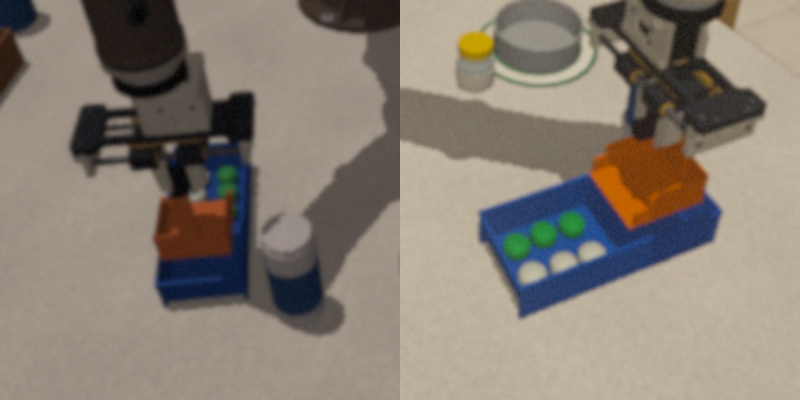

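>>> {"api": "send_rows", "payload": {
  "deltas": [
    [[0, 0, 0, -0.002, -0.002, 0.05, 0], [0, 0, 0, -0.002, -0.003, 0.09, 0], [0, 0, 0, -0.002, -0.003, 0.12, 0], [0, 0, 0, -0.002, -0.003, 0.14, 0], [0, 0, 0, -0.002, -0.003, 0.148, 0], [0, 0, 0, -0.002, -0.003, 0.152, 0], [0, 0, 0, -0.002, -0.003, 0.152, 0], [0, 0, 0, -0.002, -0.003, 0.152, 0]]
  ]
}}

```text
clock: 13.53
eef_pos: [0.5835, -0.3143, 0.0781]
eef_rot: [0.998, -0.055, 0.0, -0.0]
contact_force: [-4.2, 3.2, 9.1]
width: 0.193
finger_force: 60.0
```

>>> {"api": "send_rows", "payload": {
  "deltas": [
    [[0, 0, 0, -0.015, 0, 0, 0], [0, 0, 0, -0.03, 0, 0, 0], [0, 0, 0, -0.045, 0, 0, 0], [0, 0, 0, -0.06, 0, 0, 0], [0, 0, 0, -0.075, 0, 0, 0], [0, 0, 0, -0.09, 0, 0, 0], [0, 0, 0, -0.105, 0, 0, 0], [0, 0, 0, -0.12, 0, 0, 0], [0, 0, 0, -0.135, 0, 0, 0], [0, 0, 0, -0.15, 0, 0, 0], [0, 0, 0, -0.165, 0, 0, 0]]
  ]
}}

```text
clock: 14.45
eef_pos: [0.5203, -0.3081, 0.0784]
eef_rot: [0.998, -0.055, 0.003, 0.001]
contact_force: [12.5, -1.6, 11.3]
width: 0.19
finger_force: 60.0
```

```bash
cat > crop.py <<'E'
from h import *
import sys
X=np.array(list(map(float,sys.argv[2:5])))/1000; a=[]
for n in ['scene','side']:
    im,d,K,D,Rc,t=grab(n); u=cv2.projectPoints(X.reshape(1,1,3),cv2.Rodrigues(Rc)[0],t,K,D)[0].ravel().astype(int)
    x0=min(max(0,u[0]-70),372);y0=min(max(0,u[1]-70),244); a.append(cv2.resize(im[y0:y0+140,x0:x0+140],(400,400),interpolation=cv2.INTER_CUBIC))
cv2.imwrite('pics/'+sys.argv[1],np.hstack(a))
E
python3 crop.py c2.png 531 -309 40; python3 goto.py 500 -306 78 174
```

```text
turn [ 0.    -0.001 -0.002] shift [-0.047 -0.     0.   ]
now [ 518.8 -308.2   78.1] xs [-0.994  0.11  -0.004] q [ 0.18  0.57  0.39  1.81 -0.29  0.8  -0.97] F [ 4.5 -1.7  6.3] w 0.188 14.55
```

View pics/c2.png

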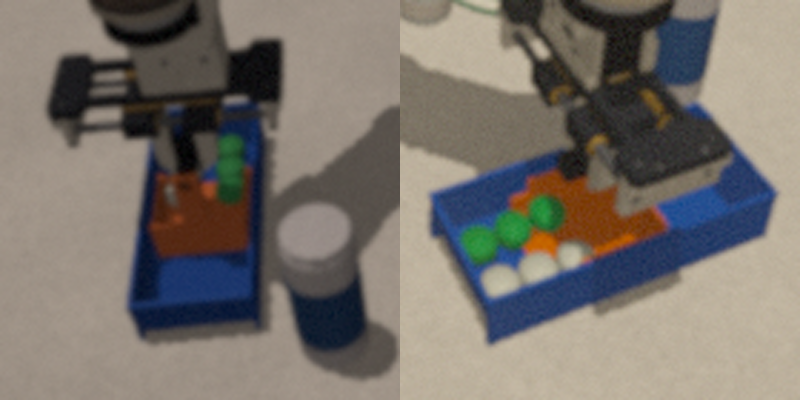

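>>> {"api": "send_rows", "payload": {
  "deltas": [
    [[0, 0, 0, -0.012, 0, 0, 0], [0, 0, 0, -0.024, 0, 0, 0], [0, 0, 0, -0.036, 0, 0, 0], [0, 0, 0, -0.048, 0, 0, 0], [0, 0, 0, -0.054, 0, 0, 0], [0, 0, 0, -0.054, 0, 0, 0]]
  ]
}}

```text
clock: 15.05
eef_pos: [0.4978, -0.3059, 0.0781]
eef_rot: [0.998, -0.055, 0.002, 0.001]
contact_force: [3.9, -0.5, 6.4]
width: 0.191
finger_force: 60.0
```

```bash
python3 crop.py c3.png 531 -309 40; python3 goto.py 500 -306 78 174; python3 goto.py 528 -309 89 174 20
```

```text
turn [ 0.001 -0.001 -0.002] shift [ 0.005 -0.     0.   ]
now [ 497.9 -305.9   78.1] xs [-0.994  0.11  -0.005] q [ 0.19  0.55  0.39  1.86 -0.28  0.78 -0.95] F [ 4.4 -2.1  7.9] w 0.192 15.15
turn [ 0.    -0.113 -0.002] shift [ 0.076 -0.001 -0.027]
now [ 497.9 -305.9   78.1] xs [-0.994  0.11  -0.005] q [ 0.19  0.55  0.39  1.86 -0.28  0.78 -0.95] F [ 4.4 -2.1  7.9] w 0.192 15.15
```

View pics/c3.png

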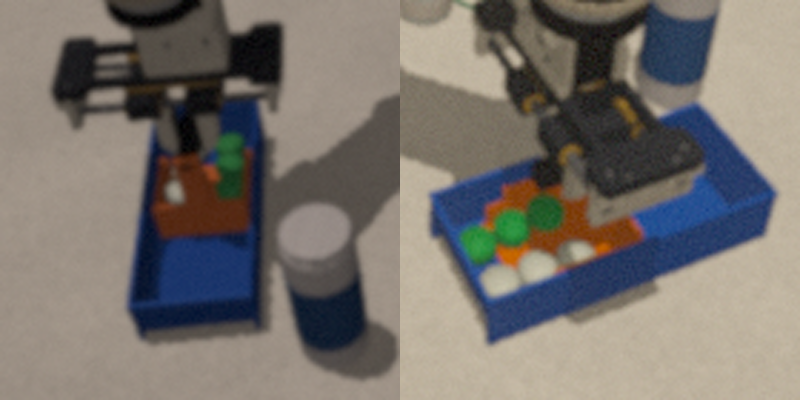

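>>> {"api": "send_rows", "payload": {
  "deltas": [
    [[0, -0.02, 0, 0.012, 0, -0.009, 0], [0, -0.04, 0, 0.025, 0, -0.017, 0], [0, -0.06, 0, 0.038, 0, -0.023, 0], [0, -0.08, 0, 0.05, 0, -0.028, 0], [0, -0.1, 0, 0.064, 0, -0.031, 0], [0, -0.115, 0, 0.074, 0, -0.033, 0], [0, -0.125, 0, 0.08, 0, -0.036, 0], [0, -0.125, 0, 0.08, 0, -0.045, 0], [0, -0.125, 0, 0.08, 0, -0.06, 0], [0, -0.125, 0, 0.08, 0, -0.08, 0], [0, -0.125, 0, 0.08, 0, -0.11, 0], [0, -0.125, 0, 0.08, 0, -0.15, 0], [0, -0.125, 0, 0.08, 0, -0.19, 0], [0, -0.125, 0, 0.08, 0, -0.19, 0]]
  ]
}}

```text
clock: 16.32
eef_pos: [0.5288, -0.3096, 0.157]
eef_rot: [0.98, -0.055, -0.192, -0.01]
contact_force: [0.5, -1.6, -0.7]
width: 0.188
finger_force: 60.0
```

```bash
python3 crop.py c4.png 531 -309 50; python3 goto.py 730 15 320 180 20
```

```text
turn [-0.013  0.013 -0.033] shift [ 0.223 -0.86  -0.542]
now [ 528.1 -308.6  153.6] xs [-0.919  0.102  0.38 ] q [ 0.12  0.74  0.47  1.38 -0.16  1.45 -1.1 ] F [ 0.4 -1.  -1.5] w 0.19 16.4167
```

View pics/c4.png

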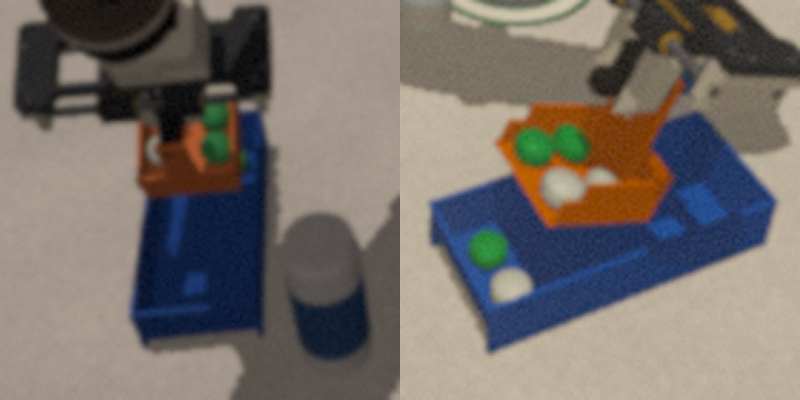

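```bash
python3 goto.py 528 -309 290 174 22; python3 goto.py 760 12.5 290 180 20;python3 goto.py 760 12.5 210 180 20
```

```text
turn [-0.001  0.002 -0.002] shift [-0.13   0.001 -0.315]
now [ 528.1 -308.6  153.6] xs [-0.919  0.102  0.38 ] q [ 0.12  0.74  0.47  1.38 -0.16  1.45 -1.1 ] F [ 0.4 -1.  -1.5] w 0.19 16.4167
turn [-0.013  0.013 -0.033] shift [ 0.321 -0.862 -0.501]
now [ 528.1 -308.6  153.6] xs [-0.919  0.102  0.38 ] q [ 0.12  0.74  0.47  1.38 -0.16  1.45 -1.1 ] F [ 0.4 -1.  -1.5] w 0.19 16.4167
turn [-0.013  0.013 -0.033] shift [ 0.397 -0.862 -0.316]
now [ 528.1 -308.6  153.6] xs [-0.919  0.102  0.38 ] q [ 0.12  0.74  0.47  1.38 -0.16  1.45 -1.1 ] F [ 0.4 -1.  -1.5] w 0.19 16.4167
```

>>> {"api": "send_rows", "payload": {
  "deltas": [
    [[0, 0, 0, -0.013, 0, -0.032, 0], [0, 0, 0, -0.04, 0, -0.095, 0], [0, 0, 0, -0.07, 0, -0.17, 0], [0, 0, 0, -0.1, 0, -0.245, 0], [0, 0, 0, -0.12, 0, -0.3, 0], [-0.001, 0.001, -0.002, -0.11, -0.03, -0.32, 0], [-0.002, 0.002, -0.004, -0.09, -0.07, -0.33, 0], [-0.003, 0.003, -0.007, -0.06, -0.13, -0.345, 0], [-0.004, 0.004, -0.01, -0.03, -0.2, -0.36, 0], [-0.005, 0.005, -0.013, 0.01, -0.27, -0.375, 0], [-0.006, 0.006, -0.016, 0.05, -0.34, -0.39, 0], [-0.007, 0.007, -0.019, 0.09, -0.41, -0.405, 0], [-0.008, 0.008, -0.022, 0.13, -0.48, -0.42, 0], [-0.009, 0.009, -0.025, 0.17, -0.55, -0.435, 0], [-0.01, 0.01, -0.027, 0.21, -0.62, -0.45, 0], [-0.011, 0.011, -0.029, 0.25, -0.69, -0.465, 0], [-0.012, 0.012, -0.031, 0.28, -0.76, -0.48, 0], [-0.013, 0.013, -0.033, 0.305, -0.82, -0.495, 0], [-0.013, 0.013, -0.033, 0.321, -0.862, -0.501, 0], [-0.013, 0.013, -0.033, 0.321, -0.862, -0.501, 0]]
  ]
}}

```text
clock: 18.08
eef_pos: [0.7566, 0.0221, 0.2811]
eef_rot: [0.985, 0.006, -0.174, -0.003]
contact_force: [-0.3, 0.7, -2.7]
width: 0.193
finger_force: 60.0
```

```bash
python3 goto.py 709 12.5 165 180 -20; python3 goto.py 750 12.5 210 180 5;  python3 dish.py 662 12|grep dish
```

```text
turn [-0.002  0.223  0.003] shift [-0.012  0.025  0.313]
now [756.6  22.1 281.1] xs [-0.939 -0.012  0.343] q [-0.13  0.96  0.2   0.54 -0.18  2.   -1.59] F [-0.3  0.7 -2.7] w 0.193 18.0833
turn [-0.002  0.084  0.004] shift [0.045 0.025 0.173]
now [756.6  22.1 281.1] xs [-0.939 -0.012  0.343] q [-0.13  0.96  0.2   0.54 -0.18  2.   -1.59] F [-0.3  0.7 -2.7] w 0.193 18.0833
scene dish 316 [663.2  12.6] 1.1
side dish 352 [660.8  13. ] 1.5
```

>>> {"api": "send_rows", "payload": {
  "deltas": [
    [[0, 0.02, 0, 0.01, 0.005, 0.03, 0], [0, 0.04, 0, 0.02, 0.012, 0.08, 0], [0, 0.06, 0.002, 0.035, 0.02, 0.13, 0], [-0.001, 0.084, 0.003, 0.045, 0.025, 0.173, 0], [-0.001, 0.11, 0.003, 0.035, 0.025, 0.2, 0], [-0.001, 0.14, 0.003, 0.025, 0.025, 0.23, 0], [-0.001, 0.17, 0.003, 0.01, 0.025, 0.26, 0], [-0.002, 0.2, 0.003, 0, 0.025, 0.29, 0], [-0.002, 0.223, 0.003, -0.012, 0.025, 0.313, 0], [-0.002, 0.223, 0.003, -0.012, 0.025, 0.313, 0], [-0.002, 0.223, 0.003, -0.012, 0.025, 0.313, 0]]
  ]
}}

```text
clock: 19.1
eef_pos: [0.7052, 0.001, 0.1675]
eef_rot: [0.985, -0.005, 0.173, 0.004]
contact_force: [0.7, -0.4, -1.5]
width: 0.189
finger_force: 60.0
```

```bash
for a in "686 12.5 148 180 -35" "671.5 12.5 139 180 -45" "657 12.5 129 180 -55"; do python3 goto.py $a; done
```

```text
turn [ 0.004  0.083 -0.002] shift [-0.062 -0.029  0.029]
now [705.2   1.  167.5] xs [-0.94   0.008 -0.342] q [-0.24  0.44  0.19  1.8  -0.08  0.56 -1.6 ] F [ 0.7 -0.4 -1.5] w 0.189 19.1
turn [ 0.004  0.139 -0.002] shift [-0.104 -0.028  0.038]
now [705.2   1.  167.5] xs [-0.94   0.008 -0.342] q [-0.24  0.44  0.19  1.8  -0.08  0.56 -1.6 ] F [ 0.7 -0.4 -1.5] w 0.189 19.1
turn [ 0.004  0.195 -0.001] shift [-0.146 -0.028  0.049]
now [705.2   1.  167.5] xs [-0.94   0.008 -0.342] q [-0.24  0.44  0.19  1.8  -0.08  0.56 -1.6 ] F [ 0.7 -0.4 -1.5] w 0.189 19.1
```

>>> {"api": "send_rows", "payload": {
  "deltas": [
    [[0.002, 0, -0.001, 0, -0.014, 0, 0], [0.004, 0.02, -0.002, -0.015, -0.028, 0.007, 0], [0.004, 0.04, -0.002, -0.03, -0.028, 0.014, 0], [0.004, 0.06, -0.002, -0.045, -0.028, 0.022, 0], [0.004, 0.083, -0.002, -0.062, -0.028, 0.029, 0], [0.004, 0.1, -0.002, -0.075, -0.028, 0.032, 0], [0.004, 0.12, -0.002, -0.09, -0.028, 0.035, 0], [0.004, 0.139, -0.002, -0.104, -0.028, 0.038, 0], [0.004, 0.139, -0.002, -0.104, -0.028, 0.038, 0], [0.004, 0.139, -0.002, -0.104, -0.028, 0.038, 0]]
  ]
}}

```text
clock: 19.93
eef_pos: [0.6916, 0.0096, 0.1804]
eef_rot: [0.947, 0.002, 0.321, 0.004]
contact_force: [0.0, -0.9, -1.2]
width: 0.194
finger_force: 60.0
```

```bash
python3 crop.py c5.png 670 10 70; for a in "657 12.5 129 180 -55"  "652 12.5 124 180 -60"; do python3 goto.py $a; done
```

```text
turn [0.001 0.096 0.003] shift [-0.151 -0.009  0.052]
now [692.    9.3 182.3] xs [-0.792 -0.007 -0.611] q [-0.1   0.34 -0.04  2.09  1.04  0.12 -2.71] F [ 0.3 -0.2 -0.5] w 0.19 20.0333
turn [0.001 0.124 0.003] shift [-0.168 -0.009  0.054]
now [692.    9.3 182.3] xs [-0.792 -0.007 -0.611] q [-0.1   0.34 -0.04  2.09  1.04  0.12 -2.71] F [ 0.3 -0.2 -0.5] w 0.19 20.0333
```

View pics/c5.png

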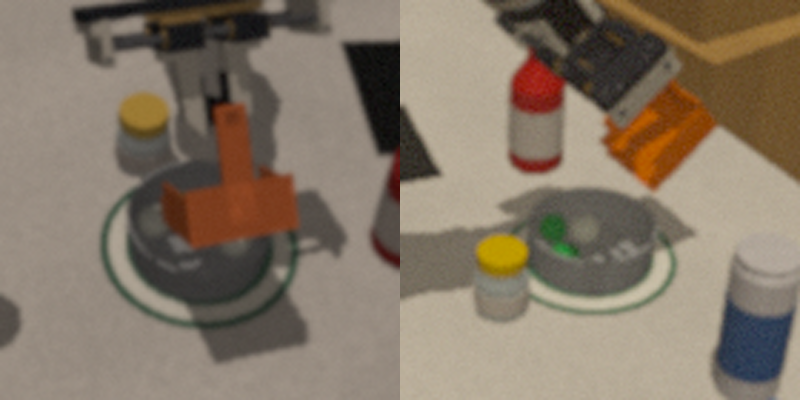

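>>> {"api": "send_rows", "payload": {
  "deltas": [
    [[0, -0.03, 0, 0.045, 0, -0.025, 0], [0, -0.06, 0, 0.09, 0, -0.05, 0], [0, -0.09, 0, 0.135, 0, -0.075, 0], [0, -0.12, 0, 0.18, 0, -0.095, 0], [0, -0.139, 0, 0.211, 0, -0.11, 0], [0, -0.139, 0, 0.211, 0, -0.11, 0], [0, -0.139, 0, 0.211, 0, -0.11, 0], [0, -0.139, 0, 0.211, 0, -0.11, 0], [0, -0.139, 0, 0.211, 0, -0.11, 0]]
  ]
}}

```text
clock: 20.78
eef_pos: [0.7294, 0.0121, 0.2641]
eef_rot: [0.994, 0.003, 0.108, 0.002]
contact_force: [-0.1, 0.1, -0.6]
width: 0.187
finger_force: 60.0
```

```bash
python3 goto.py 650 12.5 300 180 0; python3 goto.py 529 318 300 100 0; python3 crop.py c6.png 665 10 90
python3 - <<'E'
from h import *
for n in ['scene','side']:
    im,d,K,D,Rc,t=grab(n); P=cloud(d,K,D,Rc,t)*1000; h=cv2.cvtColor(im,cv2.COLOR_BGR2HSV).astype(int)
    m=(h[...,0]>45)&(h[...,0]<80)&(h[...,1]>100)&(P[...,2]>8)&(np.hypot(P[...,0]-600,P[...,1]+150)<350)
    nn,l,st,ce=cv2.connectedComponentsWithStats(m.astype(np.uint8))
    for i in range(1,nn):
        if st[i,4]>8: print(n,'green',st[i,4],P[l==i].mean(0).round())
    m=(h[...,1]<45)&(h[...,2]>130)&(P[...,2]>10)&(P[...,2]<45)&(np.hypot(P[...,0]-662,P[...,1]-13)<55)
    nn,l,st,ce=cv2.connectedComponentsWithStats(m.astype(np.uint8))
    for i in range(1,nn):
        if st[i,4]>8: print(n,'white?',st[i,4],P[l==i].mean(0).round())
E
```

```text
turn [ 0.002 -0.069  0.002] shift [-0.175 -0.002 -0.13 ]
now [729.4  12.1 264.1] xs [-0.977 -0.006 -0.214] q [ 0.27  0.53 -0.59  1.43  0.38  1.08 -1.95] F [-0.1  0.1 -0.6] w 0.187 20.7833
turn [-0.047 -0.058  0.444] shift [-0.466 -0.767 -0.198]
now [729.4  12.1 264.1] xs [-0.977 -0.006 -0.214] q [ 0.27  0.53 -0.59  1.43  0.38  1.08 -1.95] F [-0.1  0.1 -0.6] w 0.187 20.7833
scene green 66 [ 453. -281.   21.]
scene green 73 [634.  10.  22.]
scene green 10 [655.  51.  22.]
scene white? 50 [640. -24.  24.]
scene white? 38 [677.  36.  24.]
side green 56 [638.  48.  26.]
side green 25 [630.  11.  25.]
side green 126 [ 445. -286.   22.]
side white? 45 [671.  35.  23.]
```

View pics/c6.png

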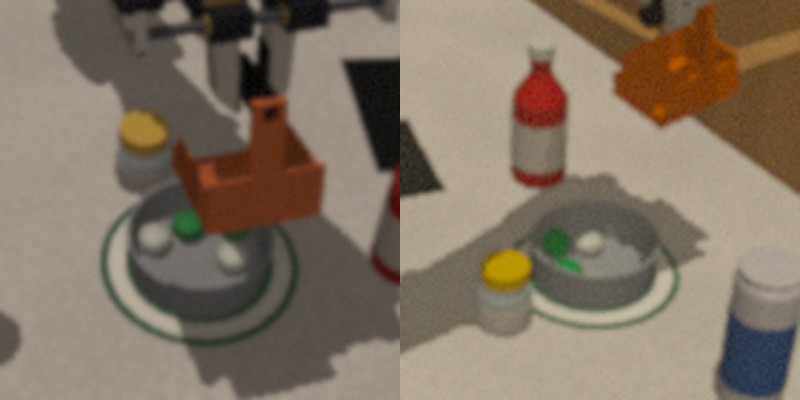

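>>> {"api": "send_rows", "payload": {
  "deltas": [
    [[0, -0.02, 0, -0.03, 0, -0.03, 0], [0, -0.04, 0, -0.07, 0, -0.06, 0], [0.001, -0.06, 0.001, -0.11, 0, -0.09, 0], [0.002, -0.069, 0.002, -0.15, -0.002, -0.12, 0], [0.002, -0.069, 0.002, -0.175, -0.002, -0.13, 0], [0.002, -0.069, 0.002, -0.175, -0.002, -0.13, 0], [0.002, -0.069, 0.002, -0.175, -0.002, -0.13, 0]]
  ]
}}

```text
clock: 21.57
eef_pos: [0.65, 0.0119, 0.3022]
eef_rot: [1.0, -0.001, 0.0, 0.001]
contact_force: [-0.6, 0.3, -0.2]
width: 0.19
finger_force: 60.0
```

```bash
python3 goto.py 529 318 290 -90 0
```

```text
turn [ 0.001  0.    -0.501] shift [-0.304 -0.765  0.029]
now [650.   11.9 302.2] xs [-1.     0.002 -0.001] q [ 0.28  0.5  -0.61  1.35  0.29  1.37 -1.9 ] F [-0.6  0.3 -0.2] w 0.19 21.5667
```

>>> {"api": "send_rows", "payload": {
  "deltas": [
    [[0, 0, -0.035, -0.02, -0.04, 0, 0], [0, 0, -0.07, -0.04, -0.1, 0, 0], [0, 0, -0.105, -0.07, -0.17, 0, 0], [0, 0, -0.14, -0.1, -0.24, 0, 0], [0, 0, -0.175, -0.13, -0.31, 0, 0], [0, 0, -0.21, -0.16, -0.38, 0, 0], [0, 0, -0.25, -0.19, -0.45, 0, 0], [0, 0, -0.285, -0.22, -0.52, 0, 0], [0, 0, -0.325, -0.25, -0.59, 0, 0], [0, 0, -0.36, -0.27, -0.66, 0, 0], [0, 0, -0.4, -0.29, -0.72, 0.01, 0], [0, 0, -0.435, -0.304, -0.765, 0.02, 0], [0, 0, -0.47, -0.304, -0.765, 0.029, 0], [0, 0, -0.501, -0.304, -0.765, 0.029, 0], [0, 0, -0.501, -0.304, -0.765, 0.029, 0], [0, 0, -0.501, -0.304, -0.765, 0.029, 0]]
  ]
}}

```text
clock: 22.9
eef_pos: [0.5298, 0.318, 0.2896]
eef_rot: [0.708, 0.706, -0.001, -0.0]
contact_force: [-0.8, -0.8, -0.4]
width: 0.186
finger_force: 60.0
```

```bash
python3 goto.py 529 318 82 -90 0
```

```text
turn [-0.     0.    -0.001] shift [ 0.    -0.001  0.519]
now [529.8 318.  289.6] xs [-0.002 -1.     0.001] q [-0.01  0.57 -1.02  1.44  0.48  1.4  -1.03] F [-0.8 -0.8 -0.4] w 0.186 22.9
```

>>> {"api": "send_rows", "payload": {
  "deltas": [
    [[0, 0, 0, 0, 0, 0.05, 0], [0, 0, 0, 0, 0, 0.13, 0], [0, 0, 0, 0, 0, 0.21, 0], [0, 0, 0, 0, 0, 0.29, 0], [0, 0, 0, 0, 0, 0.37, 0], [0, 0, 0, 0, 0, 0.44, 0], [0, 0, 0, 0, 0, 0.49, 0], [0, 0, 0, 0, 0, 0.515, 0], [0, 0, 0, 0, 0, 0.525, 0], [0, 0, 0, 0, 0, 0.53, 0], [0, 0, 0, 0, 0, 0.533, 0], [0, 0, 0, 0, 0, 0.533, 0], [0, 0, 0, 0, 0, 0.533, 0]]
  ]
}}

```text
clock: 23.98
eef_pos: [0.5299, 0.3184, 0.0781]
eef_rot: [0.707, 0.707, 0.0, 0.0]
contact_force: [-0.3, 0.3, -1.4]
width: 0.193
finger_force: 60.0
```

>>> {"api": "send_rows", "payload": {
  "deltas": [
    [[0, 0, 0, 0, 0, 0.003, 0], [0, 0, 0, 0, 0, 0.004, 0], [0, 0, 0, 0, 0, 0.004, 0]]
  ]
}}

```text
clock: 24.23
eef_pos: [0.53, 0.3183, 0.077]
eef_rot: [0.707, 0.707, 0.0, 0.001]
contact_force: [-0.7, -2.2, 10.1]
width: 0.193
finger_force: 60.0
```

Contact is made, so I release and retreat upward.

>>> {"api": "send_rows", "payload": {
  "deltas": [
    [[0, 0, 0, 0, 0, -0.001, 0.3], [0, 0, 0, 0, 0, -0.001, 0.5], [0, 0, 0, 0, 0, -0.001, 0.7], [0, 0, 0, 0, 0, -0.001, 0.8], [0, 0, 0, 0, 0, -0.001, 0.8], [0, 0, 0, 0, 0, -0.001, 0.8], [0, 0, 0, 0, 0, -0.001, 0.8], [0, 0, 0, 0, 0, -0.04, 0.8], [0, 0, 0, 0, 0, -0.1, 0.8], [0, 0, 0, 0, 0, -0.2, 0.8], [0, 0, 0, 0, 0, -0.3, 0.8], [0, 0, 0, 0, 0, -0.4, 0.8], [0, 0, 0, 0, 0, -0.45, 0.8], [0, 0, 0, 0, 0, -0.45, 0.8]]
  ]
}}

```text
clock: 25.4
eef_pos: [0.5303, 0.3206, 0.2623]
eef_rot: [0.707, 0.708, 0.004, 0.0]
contact_force: [-0.2, 0.9, -0.4]
width: 0.798
finger_force: 0.0
```

```bash
python3 dish.py 662 12; python3 - <<'E'
from h import *
for n in ['scene','side']:
    im,d,K,D,Rc,t=grab(n); P=cloud(d,K,D,Rc,t)*1000; h=cv2.cvtColor(im,cv2.COLOR_BGR2HSV).astype(int)
    x,y,z=P[...,0],P[...,1],P[...,2]
    m=(h[...,0]>4)&(h[...,0]<20)&(h[...,1]>130)&(np.hypot(x-529,y-318)<90)&(z>-5)&(z<46); r=cv2.minAreaRect(P[m][:,:2].astype(np.float32))
    print(n,'pan',m.sum(),np.round(r[0]),np.round(r[1]),np.percentile(z[m],[1,99]).round())
    m=(np.hypot(x-529,y-318)<70)&(z>93)&(z<115); print('bar',m.sum(),P[m].mean(0).round(1),np.percentile(P[m],[2,98],axis=0).round().tolist(), 'tilt fit',np.polyfit(y[m],z[m],1).round(3))
    m=(h[...,0]>45)&(h[...,0]<80)&(h[...,1]>100)&(z>8)&(np.hypot(x-600,y+150)<350)
    nn,l,st,ce=cv2.connectedComponentsWithStats(m.astype(np.uint8))
    print('greens',[P[l==i].mean(0).round().tolist() for i in range(1,nn) if st[i,4]>8])
    m=(h[...,1]<60)&(h[...,2]>110)&(z>12)&(z<45)&((np.hypot(x-662,y-13)<52)|(np.hypot(x-480,y+310)<75))
    nn,l,st,ce=cv2.connectedComponentsWithStats(m.astype(np.uint8))
    print('white?',[P[l==i].mean(0).round().tolist() for i in range(1,nn) if st[i,4]>14])
    for nm,c,zz in (('can',(684,-210),(143,156)),('bottle',(708,195),(160,176))):
        m=(np.hypot(x-c[0],y-c[1])<50)&(z>zz[0])&(z<zz[1]); print(nm,m.sum(),P[m].mean(0).round())
E
```

```text
scene dish 393 [663.6  11.9] 1.3
jar 246 [543.9  -8.3]
side dish 358 [660.6  13. ] 1.3
jar 280 [546.3  -5.5]
25.5 [0.52954739 0.31841449 0.25699034] [ 0.04768565 -0.63358649 -1.06189754] 0.7940311207045591
scene pan 927 [529. 323.] [140. 126.] [ 1. 44.]
bar 163 [532.2 321.9 101.4] [[520.0, 288.0, 94.0], [540.0, 356.0, 106.0]] tilt fit [3.6000e-02 8.9912e+01]
greens [[454.0, -281.0, 21.0], [646.0, 52.0, 28.0], [634.0, 10.0, 22.0]]
white? [[448.0, -320.0, 23.0], [640.0, -22.0, 24.0], [676.0, 39.0, 23.0]]
can 413 [ 686. -210.  149.]
bottle 126 [709. 196. 168.]
side pan 740 [540. 320.] [117. 113.] [ 3. 45.]
bar 95 [525.  321.5 101.9] [[517.0, 289.0, 93.0], [535.0, 357.0, 107.0]] tilt fit [2.3000e-02 9.4474e+01]
greens [[638.0, 49.0, 26.0], [630.0, 10.0, 26.0], [445.0, -286.0, 22.0]]
white? [[670.0, 37.0, 22.0], [442.0, -320.0, 24.0]]
can 326 [ 680. -212.  150.]
bottle 59 [704. 196. 168.]
```

```bash
python3 -c "
from rig import *
print(hand_in())"
```

```text
the job is handed in; nothing more can be done
None
```

I've handed the job in, but it returned no verdict. My last camera check showed the dish on the spot with four tablets in it, the other two in the tub, the scoop upright on its mat, and the jar, bottle and can where they started.

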